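Gauge the hinge bushings and stamp the nameplate for a drawer safe

TASK

Make up the hinge kit for a drawer safe: first slide every brass bushing on the bench, flange down, as far as it will go onto a gauge pin of its own, so that all of them stand on the pins together. After that, lay the nameplate blank in the die cavity, block upward, and stamp it by pressing the spring pedal fully down to its stop, then let the pedal come up. Finish with the stamped nameplate and the bushings that went all the way down in the blue kit tray, the bushings that stuck part way in the red scrap tray, each bushing standing on its flange on the tray floor and the nameplate flat on it, block upward, and leave the other things on the bench where they are.

Things in the scene. Friction and masses are not known exactly. Their poses are not given: they have to be found in the camera images.
- bushing_a: brass flanged hinge bushing, 64 mm tall, standing on its flange: flange 56 mm across, 6 mm thick, at the bottom, barrel 44 mm across above it, bore 26 mm right through if reamed. Some may be unreamed: a neck half way up the bore, hard to see, is too narrow for a gauge pin. Only 2 or 3 of the five bushings are present; all look alike outside. Origin: centre of the underside, z up
- bushing_b: brass flanged hinge bushing, 64 mm tall, standing on its flange: flange 56 mm across, 6 mm thick, at the bottom, barrel 44 mm across above it, bore 26 mm right through if reamed. Some may be unreamed: a neck half way up the bore, hard to see, is too narrow for a gauge pin. Only 2 or 3 of the five bushings are present; all look alike outside. Origin: centre of the underside, z up
- bushing_c: brass flanged hinge bushing, 64 mm tall, standing on its flange: flange 56 mm across, 6 mm thick, at the bottom, barrel 44 mm across above it, bore 26 mm right through if reamed. Some may be unreamed: a neck half way up the bore, hard to see, is too narrow for a gauge pin. Only 2 or 3 of the five bushings are present; all look alike outside. Origin: centre of the underside, z up
- bushing_d: brass flanged hinge bushing, 64 mm tall, standing on its flange: flange 56 mm across, 6 mm thick, at the bottom, barrel 44 mm across above it, bore 26 mm right through if reamed. Some may be unreamed: a neck half way up the bore, hard to see, is too narrow for a gauge pin. Only 2 or 3 of the five bushings are present; all look alike outside. Origin: centre of the underside, z up
- bushing_e: brass flanged hinge bushing, 64 mm tall, standing on its flange: flange 56 mm across, 6 mm thick, at the bottom, barrel 44 mm across above it, bore 26 mm right through if reamed. Some may be unreamed: a neck half way up the bore, hard to see, is too narrow for a gauge pin. Only 2 or 3 of the five bushings are present; all look alike outside. Origin: centre of the underside, z up
- nameplate: aluminium nameplate blank 76 x 46 x 6 mm (x is its long side) with a black square fixing block, 18 x 18 mm, standing 24 mm up from the middle of its upper face (sides parallel to the plate's); lift it by this block. Origin: centre of the underside, z up
- gauge: the gauge board, a fixed dark steel plate 90 x 270 mm, 14 mm thick, with three steel gauge pins in a row along its y axis, 85 mm apart. Origin: centre of its underside, z up
- pin0 (a point): foot of a gauge pin, on its axis at the top face of the gauge board; z up, y along the row. The pin is 22 mm across and 46 mm tall, its top 6 mm taper to 18 mm. A good bushing slides fully down until its flange rests on the board (origin at this point's height); an unreamed one stops on the pin about 20 mm higher
- pin1 (a point): foot of a gauge pin, on its axis at the top face of the gauge board; z up, y along the row. The pin is 22 mm across and 46 mm tall, its top 6 mm taper to 18 mm. A good bushing slides fully down until its flange rests on the board (origin at this point's height); an unreamed one stops on the pin about 20 mm higher
- pin2 (a point): foot of a gauge pin, on its axis at the top face of the gauge board; z up, y along the row. The pin is 22 mm across and 46 mm tall, its top 6 mm taper to 18 mm. A good bushing slides fully down until its flange rests on the board (origin at this point's height); an unreamed one stops on the pin about 20 mm higher
- kit_tray: the blue kit tray, fixed, 200 x 200 mm outside, 28 mm high, walls and floor 5 mm thick, open at the top; takes four things in a 2 x 2 pattern about 90 mm apart. Either tray may be on the left or the right. Origin: centre of its underside, x and y along its sides, z up (floor inside at z 5 mm)
- scrap_tray: the red scrap tray, fixed, 200 x 200 mm outside, 28 mm high, walls and floor 5 mm thick, open at the top; takes four things in a 2 x 2 pattern about 90 mm apart. Either tray may be on the left or the right. Origin: centre of its underside, x and y along its sides, z up (floor inside at z 5 mm)
- die: the marking die, fixed: a steel block 110 x 80 mm on a charcoal base 150 x 88 mm, top face 32 mm above the bench, with a rectangular cavity 80 x 50 mm (long side along x), 6 mm deep, for the nameplate. At its +x (far) end stands a charcoal block 46 mm high. Origin: centre of its underside. Die and pedal unit may change places
- die_floor (a point): centre of the floor of the die cavity, 26 mm above the bench; x along the cavity's long side, z up
- pedal (a joint): the spring pedal, rad: 0 at rest (up), 0.30 at its lower stop. It turns about a level hinge at its far end (+x side) and springs back by itself when released; pressing the yellow pad needs about 4 N at first and 10 N at the stop
- pedal_pad (a point): middle of the top of the yellow pad (50 x 56 mm) at the near end of the steel pedal plate; it moves with the pedal: 92 mm level from the hinge axis and about 70 mm above the bench at rest, about 28 mm lower with the pedal on its stop. The pedal slopes 0.2 rad up towards the robot at rest
- pedal_hinge (a point): middle of the pedal's hinge axis (along this frame's y, level), on the fixed pedal unit, 44 mm above the bench
- knob_spare: bystander, to be left alone: black mushroom knob, 32 mm wide, 30 mm tall; origin at its foot
- screwdriver: bystander, to be left alone: screwdriver lying on the bench
- wrench: bystander, to be left alone: steel wrench lying on the bench
- oil_can: bystander, to be left alone: green can, 50 mm across, 110 mm tall; origin at its foot
- screw_box: bystander, to be left alone: cardboard box 90 x 60 x 45 mm; origin at its underside
- tape: bystander, to be left alone: yellow ring-shaped roll, 90 mm across, 24 mm high; origin at its underside
Mind the look-alikes: they are no part of the job. What is shaped like the bushing_c but green, orange or turquoise is not meant.

How it is judged:
On the way, in this order (a step that is already met when the one before it is completed fails the run):
1. every bushing present stands on a gauge pin, as far down as it will go (((horizontal distance between bushing_a and pin0 below 0.006 m and z of bushing_a in the frame of pin0 below 0.004 m) or (horizontal distance between bushing_a and pin1 below 0.006 m and z of bushing_a in the frame of pin1 below 0.004 m) or (horizontal distance between bushing_a and pin2 below 0.006 m and z of bushing_a in the frame of pin2 below 0.004 m)) and ((horizontal distance between bushing_c and pin0 below 0.006 m and z of bushing_c in the frame of pin0 below 0.004 m) or (horizontal distance between bushing_c and pin1 below 0.006 m and z of bushing_c in the frame of pin1 below 0.004 m) or (horizontal distance between bushing_c and pin2 below 0.006 m and z of bushing_c in the frame of pin2 below 0.004 m)) and ((horizontal distance between bushing_e and pin0 below 0.006 m and z of bushing_e in the frame of pin0 below 0.004 m) or (horizontal distance between bushing_e and pin1 below 0.006 m and z of bushing_e in the frame of pin1 below 0.004 m) or (horizontal distance between bushing_e and pin2 below 0.006 m and z of bushing_e in the frame of pin2 below 0.004 m)) and ((horizontal distance between bushing_b and pin0 below 0.006 m and z of bushing_b in the frame of pin0 below 0.024 m) or (horizontal distance between bushing_b and pin1 below 0.006 m and z of bushing_b in the frame of pin1 below 0.024 m) or (horizontal distance between bushing_b and pin2 below 0.006 m and z of bushing_b in the frame of pin2 below 0.024 m)) and ((horizontal distance between bushing_d and pin0 below 0.006 m and z of bushing_d in the frame of pin0 below 0.024 m) or (horizontal distance between bushing_d and pin1 below 0.006 m and z of bushing_d in the frame of pin1 below 0.024 m) or (horizontal distance between bushing_d and pin2 below 0.006 m and z of bushing_d in the frame of pin2 below 0.024 m))), for 0.2 s.
2. the pedal is on its stop while the nameplate lies in the die cavity (horizontal distance between nameplate and die_floor below 0.005 m and z of nameplate in the frame of die_floor below 0.003 m and angle between the x axis of nameplate and the x axis of die, either way round below 0.12 rad and value of joint pedal above 0.27 rad), for 0.2 s.
At the end, for the whole second after the job is handed in: Reamed bushings and nameplate at rest on the blue tray's floor, unreamed bushings on the red one's: origin within 83 mm (nameplate 88 mm) of the tray's middle along each side, at most 7 mm above the floor, upright within 0.12 rad; pedal up (below 0.05 rad) (x of bushing_a in the frame of kit_tray between -0.083 and 0.083 m and y of bushing_a in the frame of kit_tray between -0.083 and 0.083 m and z of each of bushing_a, bushing_c, bushing_e, nameplate in the frame of kit_tray below 0.012 m and angle between each of bushing_a, bushing_c, bushing_e, bushing_b, bushing_d, nameplate's own z axis and vertical below 0.12 rad and linear speed of each of bushing_a, bushing_c, bushing_e, bushing_b, bushing_d, nameplate below 0.02 m/s and x of bushing_c in the frame of kit_tray between -0.083 and 0.083 m and y of bushing_c in the frame of kit_tray between -0.083 and 0.083 m and x of bushing_e in the frame of kit_tray between -0.083 and 0.083 m and y of bushing_e in the frame of kit_tray between -0.083 and 0.083 m and x of bushing_b in the frame of scrap_tray between -0.083 and 0.083 m and y of bushing_b in the frame of scrap_tray between -0.083 and 0.083 m and z of each of bushing_b, bushing_d in the frame of scrap_tray below 0.012 m and x of bushing_d in the frame of scrap_tray between -0.083 and 0.083 m and y of bushing_d in the frame of scrap_tray between -0.083 and 0.083 m and x of nameplate in the frame of kit_tray between -0.088 and 0.088 m and y of nameplate in the frame of kit_tray between -0.088 and 0.088 m and value of joint pedal below 0.05 rad); the robot touches nothing.
It fails at once if a bystander is pushed more than 30 mm (distance of any of knob_spare, screwdriver, wrench, oil_can, screw_box, tape from where it was at the start of the episode above 0.03 m).
Of bushing_a, bushing_b, bushing_c, bushing_d, bushing_e only 2 to 3 are there at a start; the rules pass over those that are not, and their reading is None.
At some moment in a run one of bushing_a, bushing_b, bushing_c, bushing_d, bushing_e, nameplate may be knocked a few centimetres aside while the robot is not near it.
It also fails if it takes over 210 s, if anything falls off the work surface, if the arm or the gripper's body presses on something with over 40 N, if the wrist force passes 120 N, or if a joint passes its speed limit or range.

ROBOT

A 6-joint arm with a two-finger parallel gripper is mounted at the origin on the work surface. World frame = base frame: x ahead of the robot, y to its left, z up, the work surface at z = 0. Lengths are in m, angles in rad, forces in N, time in s.
With the tool pointing down it reaches from about 0.25 to 0.725 m from the base axis. Payload 4 kg.
Tool frame: the origin (TCP) lies midway between the tips of the shut fingers; the grasp point (between the pads) lies robot.grip_point_offset behind it (robot.grip_point_offset is the distance from the TCP to the grasp point, in m); z points along the fingers, y is the line along which they close (so a half turn about z gives the same grasp; the last joint's range is limited). The gripper opens to 85 mm and grips with 20 to 120 N. Pads are 22 mm wide; open, the fingers measure 114 mm over their backs; the gripper's body (76 mm by 85 mm) begins 54 mm behind the grasp point. The pads swing forward as they close: fully open they stand 13 mm farther back than shut.
Start: joints at [1.227, 0.241, 0.005, 1.335, 0, 1.571], TCP at [0.169, 0.471, 0.231] pointing down, gripper open.
Joint ranges: [-2.72, 2.72], [-1.05, 1.87], [-1.09, 1.28], [-1.99, 2.15], [-1.42, 1.44], [-3.14, 3.14]. Speed limits (rad/s): [2.79, 2.79, 3.14, 3.14, 3.14, 3.14].

INTERFACE

Orientations are given as a rotation vector (axis times angle).
In Python, from rig import robot, effector, kin, camera, ticket gives the robot as it stands. Calls block until the motion is done:
- robot.reach(position, orientation): joint-space move of the TCP to a pose.
- robot.move_l(position, max_speed=0.15, orientation=None, threshold=None): straight line of the TCP; orientation=None keeps the orientation; max_speed is the mean speed in m/s. With threshold (N) it stops when the force on the tool has changed by that much, and returns True; else False.
- robot.goto_joints(angles): joint-space move.
- effector.grip(opening): opening from 0.0 (shut) to 1.0 (fully open); the grip force is fixed at half the most; returns when the fingers have stopped.
- robot.hold(seconds).
- kin.inverse_kinematics(position, orientation): joint angles nearest the present ones, or None.
- robot.read_state(): the state.
- camera(name): name is "scene" or "top"; returns a dict with "image" (384x512x3 uint8, red, green, blue), "depth" (384x512 float32, m along the optical axis (not along the pixel's ray), 0 where there is no reading), "fov_y" (degrees; the focal length in pixels is half the picture's height over the tangent of half this angle, whatever the lens; pixels are square), "cx", "cy" (the principal point, pixels), "D" ([k1, k2, p1, p2, k3] as OpenCV has them; the pictures are not rectified), "world_from_camera" (4x4, takes a point from camera to world coordinates). Camera axes: x right, y up, looking along -z (the intrinsics and any distortion apply to the point x, -y, -z); pixel columns grow to the right and rows downward; lengths in m; the calibration is good to about 2 mm. A picture is of the moment at which its call begins.
A pose or a line that the arm cannot do raises robot.Unreachable and nothing moves.
- ticket.finish_job(): hands the job in; it is judged then, once.
The state is a dict: "t": time; "qpos": joint angles; "dq": joint speeds; "effort": joint torques, N m; "tcp_pos": TCP position; "orientation": TCP orientation; "contact_force": force on the tool from outside, world axes, zero at the start; "wrist_torque": the same for the moment, N m; "opening": opening from 0.0 (shut) to 1.0 (fully open); "gripper_force": force on a finger pad.
Only numpy, scipy, OpenCV 4.12 (cv2) and the standard library are available. Lean on these libraries where they do the work, as an engineer would, in place of code of your own. Each camera call takes 0.05 s, during which the arm holds its last target. There are 200 camera calls.

## Working session

There is one attempt and no reset: what is moved stays moved. The work goes in short steps, each a Python script; the robot and the scene stay as the last script left them, time stands still between calls to the robot, and variables do not carry over. Pictures are saved under pics/ and viewed, at most 14 in all, crops included, and the job is handed in when it is done.

```bash
ls; mkdir -p pics
cat > look.py <<'E'
import numpy as np, cv2
from rig import robot, effector, kin, camera, ticket
def shot(n,save=None):
    c=camera(n)
    if save: cv2.imwrite(f'pics/{save}.png',c['image'][:,:,::-1])
    return c
def K(c):
    h=c['image'].shape[0]; f=h/2/np.tan(np.radians(c['fov_y'])/2)
    return np.array([[f,0,c['cx']],[0,f,c['cy']],[0,0,1]])
def ray(c,uv):
    p=cv2.undistortPoints(np.array(uv,float).reshape(-1,1,2),K(c),np.array(c['D'],float)).reshape(-1,2)
    T=np.array(c['world_from_camera']); d=np.c_[p[:,0],-p[:,1],-np.ones(len(p))]
    return T[:3,3],d@T[:3,:3].T
def onplane(c,uv,z):
    o,d=ray(c,uv); return o+d*((z-o[2])/d[:,2])[:,None]
def cloud(c):
    h,w=c['depth'].shape; v,u=np.mgrid[0:h,0:w]
    o,d=ray(c,np.stack([u,v],-1).reshape(-1,2))
    return (o+d*c['depth'].reshape(-1,1)).reshape(h,w,3)
E
python3 - <<'E'
from look import *
for n in('top','scene'):
    c=shot(n,n+'0'); print(n,c['fov_y'],c['cx'],c['cy'],c['D']); print(np.round(c['world_from_camera'],3))
    P=cloud(c); print((c['depth']>0).mean(), np.percentile(P[...,2],[5,50,95]))
print(robot.grip_point_offset,robot.read_state())
E
```

```text
pics
top 45.358566256673214 253.35349350320104 190.64552304061732 [-0.18518838  0.          0.          0.          0.        ]
[[ 0.026  0.982 -0.188  0.328]
 [-1.     0.029  0.01  -0.034]
 [ 0.016  0.188  0.982  1.413]
 [ 0.     0.     0.     1.   ]]
0.9959869384765625 [-0.75447147  0.00084283  0.07577013]
scene 46.93606564453902 245.64445697721092 185.23338828522046 [0.01924429 0.         0.         0.         0.        ]
[[-0.35  -0.586  0.731  1.738]
 [ 0.937 -0.213  0.278  0.431]
 [-0.007  0.782  0.623  1.109]
 [ 0.     0.     0.     1.   ]]
0.986053466796875 [-7.53309359e-01 -1.05793791e-04  4.37277488e-01]
0.0187 {'t': 0.1, 'qpos': array([ 1.22704007e+00,  2.41309559e-01,  3.84688722e-03,  1.33522865e+00,
       -3.48187778e-06,  1.57080095e+00]), 'dq': array([ 0.00079281, -0.00216224,  0.00383989, -0.0005139 , -0.00145147,
       -0.00066406]), 'effort': array([ 5.23295967e-04, -3.73137045e+01,  2.53009272e+01,  1.08344332e-02,
        3.55092766e-05,  4.83034540e-06]), 'tcp_pos': array([0.1683175 , 0.47019847, 0.23051142]), 'orientation': array([-5.37268413e-01, -3.09498364e+00,  2.93342487e-03]), 'contact_force': array([-0.27938053, -0.03546862, -0.77157549]), 'wrist_torque': array([ 0.01746107, -0.0066077 ,  0.00088454]), 'gripper_force': 0.0, 'opening': 1.000218562509785}
```

View pics/top0.png

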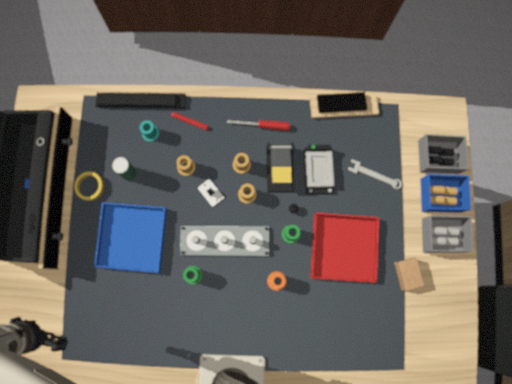

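View pics/scene0.png

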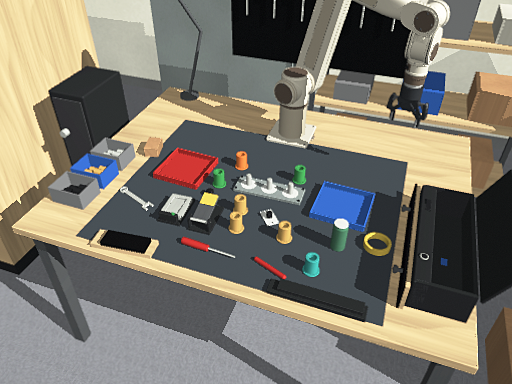

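Top view: the three brass bushings are at (185,166), (242,162) and (247,194). The nameplate is at (210,192), the gauge pins at (196/226/257,240), the pedal pad at (281,174) and the die at (319,171). The blue tray is at (131,238) and the red tray at (346,248). Look-alikes are orange (277,281), green (291,233) and (193,275), and turquoise (149,130). I'll use only the brass-yellow ones.

```bash
cat > meas.py <<'E'
from look import *
def blob(c,P,uv,r,zlo,zhi,hsv=None):
    """mask of pixels round uv with height in [zlo,zhi]"""
    m=np.zeros(P.shape[:2],np.uint8); cv2.circle(m,uv,r,255,-1)
    m[(P[...,2]<zlo)|(P[...,2]>zhi)|(c['depth']==0)]=0
    if hsv is not None: m&=cv2.inRange(cv2.cvtColor(c['image'],cv2.COLOR_RGB2HSV),*hsv)
    return m
def rectw(P,m):
    p=P[m>0]; r=cv2.minAreaRect(p[:,:2].astype(np.float32)); return np.round(r[0],4),np.round(r[1],4),round(r[2],1),len(p),np.round(np.median(p[:,2]),4)
def circ(P,m):
    p=P[m>0]; (x,y),r=cv2.minEnclosingCircle(p[:,:2].astype(np.float32)); return np.round([x,y,r,*p[:,:2].mean(0),np.median(p[:,2])],4)
E
python3 - <<'E'
from meas import *
c=shot('top'); P=cloud(c)
for n,uv in dict(b1=(185,166),b2=(242,162),b3=(247,194),turq=(149,130)).items():
    m=blob(c,P,uv,16,.059,.070); print(n,circ(P,m),np.median(c['image'][m>0],0))
for n,uv in dict(p0=(196,240),p1=(226,240),p2=(257,240)).items():
    m=blob(c,P,uv,14,.054,.066); print(n,circ(P,m),(m>0).sum())
print('gauge',rectw(P,blob(c,P,(226,240),60,.010,.018)))
print('name',rectw(P,blob(c,P,(210,192),17,.003,.011)))
print('nblk',rectw(P,blob(c,P,(210,192),17,.024,.036)))
print('die',rectw(P,blob(c,P,(319,171),30,.029,.035)),rectw(P,blob(c,P,(319,171),30,.040,.052)),'floor',rectw(P,blob(c,P,(319,171),18,.022,.0285)))
print('pad',rectw(P,blob(c,P,(281,172),25,.04,.09,((20,150,120),(35,255,255)))))
for n,uv,h in(('blue',(131,238),((100,120,40),(125,255,255))),('red',(346,248),((0,150,60),(8,255,255)))):
    print(n,rectw(P,blob(c,P,uv,60,.024,.032)),rectw(P,blob(c,P,uv,60,.002,.008,h)))
im=c['image'][120:270,170:345,::-1]
cv2.imwrite('pics/crop.png',cv2.resize(im,None,fx=4,fy=4,interpolation=cv2.INTER_CUBIC))
s=shot('scene'); P=cloud(s)
for n,uv in dict(b1=(285,232),b2=(236,222),b3=(240,205)).items():
    m=blob(s,P,uv,18,.060,.070); print(n,circ(P,m))
for n,uv in dict(p2=(249,180),p1=(268,184),p0=(290,188)).items():
    m=blob(s,P,uv,10,.055,.066); print(n,circ(P,m),(m>0).sum())
E
```

```text
b1 [0.669  0.165  0.0224 0.6684 0.1646 0.0643] [193.  159.5 101. ]
b2 [ 0.6821 -0.0099  0.022   0.6812 -0.0091  0.0648] [194. 161. 101.]
b3 [ 0.5861 -0.0297  0.0217  0.5858 -0.0298  0.0646] [197. 163. 102.]
turq [0.7782 0.287  0.0224 0.7771 0.2859 0.0645] [ 72. 158. 149.]
p0 [0.4355 0.1208 0.0111 0.4369 0.12   0.0599] 39
p1 [0.4398 0.0347 0.0102 0.4396 0.0346 0.0603] 40
p2 [ 0.4424 -0.0488  0.0109  0.4418 -0.0499  0.0594] 36
gauge (array([0.4576, 0.0218]), array([0.3426, 0.3271]), 17.9, 2091, np.float64(0.0145))
name (array([0.5881, 0.0855]), array([0.1045, 0.1003]), 3.0, 438, np.float64(0.0059))
nblk (array([0.589, 0.084]), array([0.0187, 0.0176]), 37.0, 36, np.float64(0.0316))
die (array([ 0.6723, -0.2526]), array([0.1135, 0.0783]), 2.5, 413, np.float64(0.032)) (array([ 0.7104, -0.2485]), array([0.0659, 0.0703]), 89.6, 105, np.float64(0.0466)) floor (array([ 0.6626, -0.2516]), array([0.0972, 0.0805]), 2.4, 321, np.float64(0.0261))
pad (array([ 0.6388, -0.1604]), array([0., 0.]), 0.0, 1, np.float64(0.0726))
blue (array([0.4635, 0.3495]), array([0.2565, 0.2464]), 86.5, 410, np.float64(0.028)) (array([0.4409, 0.3305]), array([0.212 , 0.2065]), 87.3, 2506, np.float64(0.0054))
red (array([ 0.4267, -0.3355]), array([0.3574, 0.2006]), 86.8, 385, np.float64(0.0279)) (array([ 0.4243, -0.3384]), array([0.2065, 0.1965]), 87.2, 2524, np.float64(0.0051))
b1 [0.6729 0.1619 0.0243 0.6707 0.165  0.0631]
b2 [ 0.6841 -0.009   0.0231  0.6844 -0.0097  0.0632]
b3 [ 0.6359 -0.0198  0.0721  0.6404 -0.0192  0.063 ]
p2 [ 0.4434 -0.048   0.011   0.4447 -0.0501  0.0591] 15
p1 [0.4416 0.0349 0.0113 0.4418 0.0351 0.0574] 18
p0 [0.4406 0.1174 0.0111 0.4405 0.1191 0.0574] 17
```

View pics/crop.png

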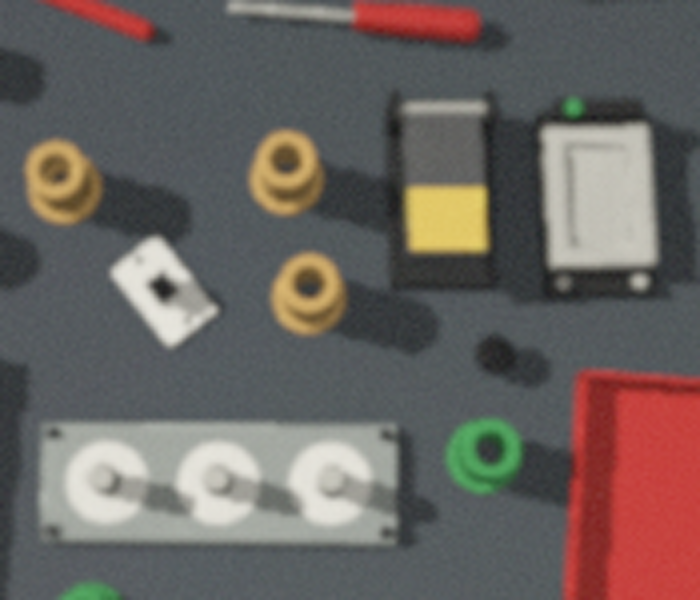

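The crop confirms it: the brass bushings are at crop pixels (60,175), (286,165) and (308,290), and the die cavity at (604,195) is empty. Heights (64 mm bushings, 60 mm pins, 32 mm die) and the 85 mm pin spacing all match the spec.

```bash
cat > act.py <<'E'
from meas import *
from scipy.spatial.transform import Rotation as R
def down(yaw):
    """tool pointing down, closing line (tool y) at angle yaw from world x"""
    y=np.array([np.cos(yaw),np.sin(yaw),0]); z=np.array([0,0,-1.])
    return R.from_matrix(np.c_[np.cross(y,z),y,z]).as_rotvec()
X=down(0.0)
PINS=np.array([[.4383,.1198],[.4405,.0348],[.4428,-.0495]])
GO=.0273 # TCP height over bushing origin
def brass(c,zlo=.058,zhi=.072):
    """centres of brass rings at the given height"""
    P=cloud(c); m=cv2.inRange(cv2.cvtColor(c['image'],cv2.COLOR_RGB2HSV),(13,80,60),(26,200,255))
    m[(P[...,2]<zlo)|(P[...,2]>zhi)]=0; m[np.abs(P[...,1])>.5]=0; m[(P[...,0]<.25)|(P[...,0]>.8)]=0
    m=cv2.morphologyEx(m,cv2.MORPH_CLOSE,np.ones((7,7)))
    n,l,s,_=cv2.connectedComponentsWithStats(m)
    return np.array([circ(P,((l==i)&(P[...,2]>zlo)&(P[...,2]<zhi)).astype(np.uint8)) for i in range(1,n) if s[i,4]>25])
def z(): return robot.read_state()['tcp_pos'][2]
def lift(h=.17,v=.2):
    p=np.array(robot.read_state()['tcp_pos']); p[2]=h; robot.move_l(p,v)
def pick(xy,zt,opening=.75,rv=X,h=.17):
    robot.reach([*xy,h],rv); effector.grip(opening); robot.move_l([*xy,zt],.12)
    effector.grip(0.); s=robot.read_state(); lift(h)
    s2=robot.read_state(); print('grip',s['opening'],s2['opening'],s2['gripper_force'],'t',s2['t']); return s2['opening']
E
python3 - <<'E'
from act import *
for y in(0,np.pi):
    for p in PINS.tolist()+[[.684,-.01]]: print(y,np.round(kin.inverse_kinematics([*p,.16],down(y)),2))
b=brass(shot('top')); print(b)
E
```

```text
0 [ 0.27  0.2  -0.24  1.13  0.    1.84]
0 [ 0.08  0.17 -0.27  1.12  0.    1.65]
0 [-0.11  0.18 -0.26  1.13  0.    1.46]
0 [-0.01  0.65  0.45  1.37  0.    1.56]
3.141592653589793 [ 0.27  0.2  -0.24  1.13  0.   -1.3 ]
3.141592653589793 [ 0.08  0.17 -0.27  1.12  0.   -1.49]
3.141592653589793 [-0.11  0.18 -0.26  1.13  0.   -1.68]
3.141592653589793 [-0.01  0.65  0.45  1.37  0.   -1.59]
[[ 0.6815 -0.0102  0.0222  0.6817 -0.0098  0.0639]
 [ 0.6697  0.1652  0.0224  0.6682  0.1652  0.0651]
 [ 0.6387 -0.1332  0.0368  0.6434 -0.1314  0.0681]
 [ 0.5867 -0.0296  0.0219  0.5864 -0.0299  0.0642]
 [ 0.322  -0.1259  0.02    0.3217 -0.1255  0.0649]]
```

```bash
cat >> act.py <<'E'
def onto(i,off=(0,0)):
    p=PINS[i]+off
    robot.reach([*p,.17],X); robot.move_l([*p,GO+.066],.12)
    hit=robot.move_l([*p,GO+.009],.04,threshold=10)
    s=robot.read_state(); print('pin',i,hit,'z over board',round(z()-GO-.014,4),np.round(s['contact_force'],1),np.round(s['tcp_pos'],4)); return hit
def letgo(o=.75): effector.grip(o); lift(.17); print('t',robot.read_state()['t'])
E
python3 - <<'E'
from act import *
o=pick([.5873,-.0298],GO)
if .4<o<.65: onto(2)
E
```

```text
grip 0.5045498223731775 0.5041183853716594 61.17613786831498 t 5.4583
pin 2 True z over board 0.0012 [-0.9  1.1  5.2] [ 0.4425 -0.0495  0.0425]
```

Run:
```python
from act import *
letgo()
b=brass(shot('top')); print(b)
b=b[(b[:,0]>.55)&(b[:,2]<.026)]
t=b[np.argmin(np.hypot(*(b[:,:2]-[.682,-.01]).T))]
o=pick(t[:2]+[.001,0],GO)
if .4<o<.65: onto(1)
```

```text
t 9.175
[[ 0.6818 -0.0096  0.0223  0.6813 -0.0102  0.0648]
 [ 0.6691  0.1663  0.0225  0.6683  0.1651  0.065 ]
 [ 0.6395 -0.1317  0.0383  0.643  -0.1308  0.0686]
 [ 0.3227 -0.1291  0.019   0.3216 -0.1373  0.0632]]
grip 0.49794537470184014 0.4995383349932199 61.064728796482086 t 12.9333
pin 1 True z over board 0.0014 [0.4 1.1 4.6] [0.4402 0.0348 0.0427]
```

Run:
```python
from act import *
letgo()
b=brass(shot('top')); print(b)
b=b[(b[:,0]>.55)&(b[:,2]<.026)]
t=b[np.argmin(np.hypot(*(b[:,:2]-[.669,.165]).T))]
o=pick(t[:2]+[.001,0],GO)
if .4<o<.65: onto(0)
```

```text
t 16.9833
[[ 0.6697  0.1654  0.0223  0.6689  0.1655  0.0649]
 [ 0.6391 -0.1314  0.0383  0.6432 -0.1325  0.0684]
 [ 0.4388 -0.0521  0.0183  0.4402 -0.051   0.0616]
 [ 0.3219 -0.126   0.0201  0.3226 -0.1256  0.0641]]
grip 0.4957938574682606 0.49091217225235334 61.083439809735864 t 20.8083
pin 0 True z over board 0.0211 [-0.9 -1.3  7.1] [0.4381 0.1198 0.0624]
```

Run:
```python
from act import *
letgo(1.0); robot.reach([.40,.30,.25],X); robot.hold(.3)
c=shot('top','after_pins'); P=cloud(c)
print('on pins',brass(c,.074,.083),'\nhigh',brass(c,.09,.106))
hsv=cv2.cvtColor(c['image'],cv2.COLOR_RGB2HSV)
pl=np.hypot(P[...,0]-.588,P[...,1]-.085)<.055
bright=((hsv[...,2]>140)&(hsv[...,1]<60)&pl&(P[...,2]<.012)).astype(np.uint8)
bright=cv2.morphologyEx(bright,cv2.MORPH_OPEN,np.ones((2,2)))
cn=max(cv2.findContours(bright,0,2)[0],key=cv2.contourArea)
# edges in subpixel terms: rectangle of the hull on the plane z=6 mm
w=onplane(c,cn.reshape(-1,2),.006)[:,:2]; print('plate',cv2.minAreaRect(w.astype(np.float32)))
blk=pl&(P[...,2]>.024)&(P[...,2]<.036); print('block',rectw(P,blk.astype(np.uint8)),P[blk].mean(0))
def roi(x0,x1,y0,y1,z0,z1): 
    m=(P[...,0]>x0)&(P[...,0]<x1)&(P[...,1]>y0)&(P[...,1]<y1)&(P[...,2]>z0)&(P[...,2]<z1); return m.astype(np.uint8)
print('die top',rectw(P,roi(.58,.73,-.31,-.195,.0295,.036)))
print('die cavity',rectw(P,roi(.60,.71,-.285,-.215,.022,.0285)), P[roi(.615,.70,-.275,-.225,.022,.0285)>0].mean(0))
y=cv2.inRange(hsv,(20,100,120),(35,255,255)); y[roi(.55,.75,-.22,-.08,.04,.1)==0]=0
print('pad',rectw(P,y),P[y>0].mean(0))
def crop(c,a,b,cc,d,n): cv2.imwrite(f'pics/{n}.png',cv2.resize(c['image'][a:b,cc:d,::-1],None,fx=6,fy=6,interpolation=cv2.INTER_CUBIC))
crop(c,140,225,190,310,'c_np'); crop(c,140,200,260,345,'c_die')
```

```text
t 24.575
on pins [[ 0.6303 -0.1327  0.031   0.6235 -0.134   0.0752]
 [ 0.439   0.0336  0.0218  0.4397  0.0335  0.0782]
 [ 0.442  -0.0497  0.0217  0.4406 -0.0499  0.0786]] 
high [[0.4372 0.119  0.022  0.437  0.1183 0.0986]]
plate ((0.611382782459259, 0.05113543942570686), (0.0744844302535057, 0.025422096252441406), 40.21930694580078)
block (array([0.6194, 0.0465]), array([0.0179, 0.0091]), 39.4, 19, np.float64(0.0309)) [0.61926892 0.04581796 0.03011303]
die top (array([ 0.6715, -0.2528]), array([0.115, 0.078]), 2.9, 443, np.float64(0.0324))
die cavity (array([ 0.6611, -0.2495]), array([0.0687, 0.0974]), 89.6, 290, np.float64(0.0259)) [ 0.66582739 -0.25269201  0.02573036]
pad (array([ 0.6391, -0.1324]), array([0.0542, 0.058 ]), 0.5, 321, np.float64(0.0703)) [ 0.63729971 -0.13237374  0.0701454 ]
```

View pics/after_pins.png

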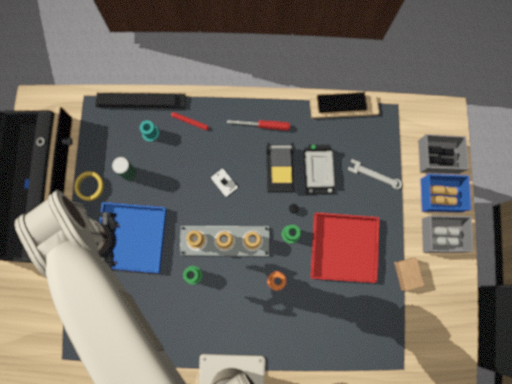

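View pics/c_die.png

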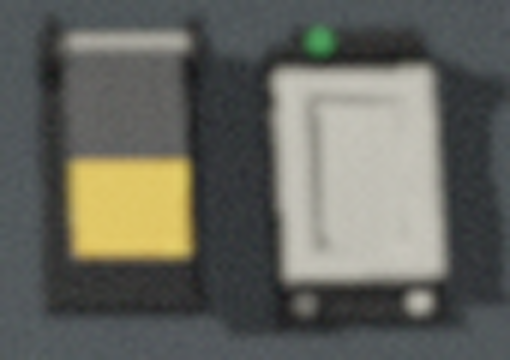

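The nameplate has been knocked to pixel (224,182). The bushings stand on the pins: two seated and the one on pin 0 about 20 mm high. I'll re-measure the plate and die.

```bash
cat > plate.py <<'E'
from act import *
def plate(c,xy,r=.06):
    """long-axis yaw, plate centre (outline at z 6 mm) and block centre (depth)"""
    P=cloud(c); hsv=cv2.cvtColor(c['image'],cv2.COLOR_RGB2HSV)
    near=np.hypot(P[...,0]-xy[0],P[...,1]-xy[1])<r
    m=(near&(P[...,2]>.003)&(P[...,2]<.04)&((hsv[...,2]>120)|(P[...,2]>.012))).astype(np.uint8)
    m=cv2.morphologyEx(m,cv2.MORPH_CLOSE,np.ones((3,3)))
    n,l,s,_=cv2.connectedComponentsWithStats(m); i=1+np.argmax(s[1:,4]); m=(l==i).astype(np.uint8)
    cn=max(cv2.findContours(m,0,2)[0],key=cv2.contourArea).reshape(-1,2)
    w=onplane(c,cn,.006)[:,:2].astype(np.float32); a=cv2.minAreaRect(w); 
    (x,y),(W,H),t=a; t=t if W>H else t+90
    b=P[near&(P[...,2]>.024)&(P[...,2]<.036)]
    return np.array([x,y]),(W,H),t,b[:,:2].mean(0),cv2.minAreaRect(b[:,:2].astype(np.float32)),b[:,2].mean()
E
python3 - <<'E'
from plate import *
for n in('top','scene'):
    c=shot(n); P=cloud(c); print(n,plate(c,(.615,.047)))
    hsv=cv2.cvtColor(c['image'],cv2.COLOR_RGB2HSV)
    box=(P[...,0]>.58)&(P[...,0]<.76)&(P[...,1]>-.32)&(P[...,1]<-.195)
    m=(box&(hsv[...,2]>120)&(hsv[...,1]<70)&(P[...,2]>.02)&(P[...,2]<.037)).astype(np.uint8)
    m=cv2.morphologyEx(m,cv2.MORPH_OPEN,np.ones((5,5)))
    cn=max(cv2.findContours(m,0,2)[0],key=cv2.contourArea).reshape(-1,2)
    a=cv2.minAreaRect(onplane(c,cn,.032)[:,:2].astype(np.float32)); print('steel',a)
    C,(W,H),t=a; t=np.radians(t if W>H else t-90); Rt=np.array([[np.cos(t),np.sin(t)],[-np.sin(t),np.cos(t)]])
    q=(P[...,:2]-C)@Rt.T; f=(np.abs(q[...,0])<.05)&(np.abs(q[...,1])<.034)&(P[...,2]<.029)
    print('cavity in steel frame',np.percentile(q[f],[1,99],axis=0),q[f].mean(0),f.sum())
E
```

```text
top (array([0.62189406, 0.04508444]), (0.08043250441551208, 0.05227455869317055), 37.241249084472656, array([0.62176136, 0.04252031]), ((0.6217108964920044, 0.04266513139009476), (0.017777355387806892, 0.017758693546056747), 42.517784118652344), np.float64(0.03052664112493095))
steel ((0.6666253805160522, -0.25271207094192505), (0.10702510178089142, 0.0786484032869339), 5.675365447998047)
cavity in steel frame [[-0.04456993 -0.03288824]
 [ 0.04418222  0.03200617]] [ 0.00321676 -0.00082485] 344
scene (array([0.62514859, 0.04509416]), (0.08050484955310822, 0.0467192605137825), 39.083587646484375, array([0.62452283, 0.04435218]), ((0.6227262616157532, 0.04267489165067673), (0.0209260992705822, 0.017662495374679565), 34.04972457885742), np.float64(0.028742843404997998))
steel ((0.6659799814224243, -0.26123541593551636), (0.09994160383939743, 0.06480579078197479), 2.3961501121520996)
cavity in steel frame [[-0.04846325 -0.03205322]
 [ 0.04843088  0.03276789]] [-0.00096142  0.0010818 ] 444
```

Run:
```python
from act import *
c=shot('top'); im=c['image']
a=cv2.resize(im[160:205,200:250,::-1],None,fx=8,fy=8,interpolation=cv2.INTER_CUBIC)
s=shot('scene')['image']; b=cv2.resize(s[185:235,150:285,::-1],(800,296),interpolation=cv2.INTER_CUBIC)
o=np.zeros((600,800,3),np.uint8); o[:296]=b; a=a[:300]; o[300:300+a.shape[0],:400]=a[:300]; cv2.imwrite('pics/np2.png',o)
```

```text
(no output)
```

View pics/np2.png

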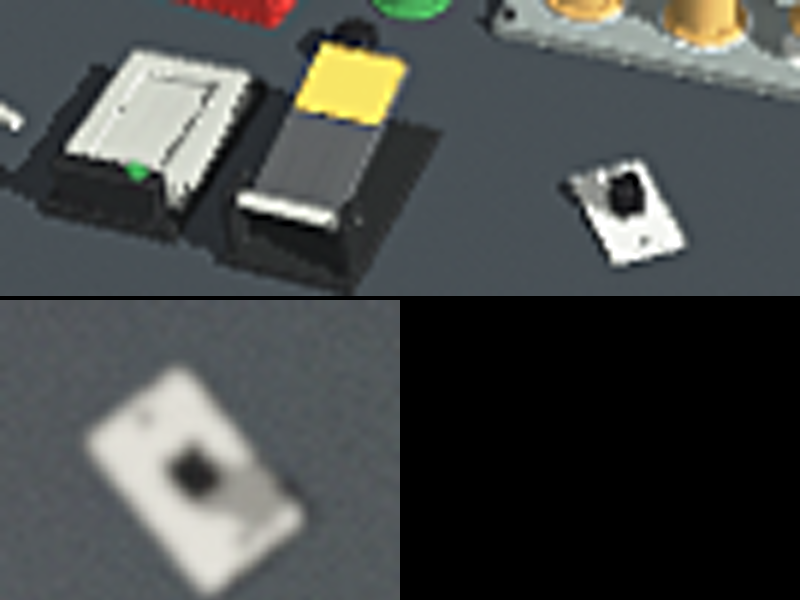

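Run:
```python
from act import *
c=shot('top'); f=lambda q:(np.array(q,float)+.5)/6-.5+[260,140]
w=onplane(c,f([(268,67),(437,62),(447,280),(282,286)]),.032)[:,:2]; print(w,w.mean(0),cv2.minAreaRect(w.astype(np.float32)))
s=shot('scene'); g=lambda q:(np.array(q,float)+.5)/(800/135)-.5+[150,185]
w=onplane(s,g([(137,48),(256,72),(180,205),(64,156)]),.032)[:,:2]; print(w,w.mean(0))
w=onplane(s,g([(157,70),(214,85)]),.032)[:,:2]; print('cavity near corners',w)
P=cloud(s);Q=cloud(c)
for n,A in(('scene',P),('top',Q)):
    b=A[(A[...,0]>.59)&(A[...,0]<.75)&(A[...,1]>-.32)&(A[...,1]<-.19)&(A[...,2]>.0305)&(A[...,2]<.0345)]
    print(n,cv2.minAreaRect(b[:,:2].astype(np.float32)),np.percentile(b[:,:2],[1,99],axis=0).mean(0))
```

```text
[[ 0.72416938 -0.20517526]
 [ 0.73004759 -0.29440574]
 [ 0.61355232 -0.29850658]
 [ 0.60785504 -0.21278626]] [ 0.66890608 -0.25271846] ((0.6689512729644775, -0.2535960078239441), (0.11660244315862656, 0.08942385762929916), 3.74379301071167)
[[ 0.6132046  -0.29621569]
 [ 0.6086841  -0.2132817 ]
 [ 0.73694551 -0.20180365]
 [ 0.72181866 -0.28921938]] [ 0.67016322 -0.25013011]
cavity near corners [[ 0.62857439 -0.27374321]
 [ 0.62943772 -0.23276204]]
scene ((0.6813009977340698, -0.250971257686615), (0.13128922879695892, 0.0818774625658989), 2.3044090270996094) [ 0.68081719 -0.25193898]
top ((0.6721935272216797, -0.25298264622688293), (0.11273465305566788, 0.0779881700873375), 1.680888056755066) [ 0.67178072 -0.25279359]
```

```bash
cat >> plate.py <<'E'
ZP=.0095
def tryin(xy,yaw,h=.040):
    rv=down(yaw); robot.move_l([*xy,ZP+h],.1,orientation=rv)
    robot.move_l([*xy,ZP+.0262],.02,threshold=5)
    d=z()-ZP-.026; print('at',np.round(xy,4),'above floor',round(d,4),np.round(robot.read_state()['contact_force'],1)); return d
E
python3 - <<'E'
from plate import *
effector.grip(1.)
p=(.6233,.0440); yp=np.radians(38.5+90)
robot.reach([.5,.2,.2],down(yp))
o=pick(p,ZP,.6,down(yp))
if .1<o<.35:
    yd=np.radians(93); C=np.array([.670,-.2522])
    robot.reach([*C,.17],down(yd)); robot.move_l([*C,ZP+.045],.1)
    c=shot('scene'); im=c['image'][170:250,140:280,::-1]; cv2.imwrite('pics/hover.png',cv2.resize(im,None,fx=5,fy=5,interpolation=cv2.INTER_CUBIC))
    print(tryin(C,yd))
E
```

```text
grip 0.1933959723566576 0.19563934204444214 59.44711983203888 t 32.4917
at [ 0.67   -0.2522] above floor 0.0067 [0.2 0.6 3.9]
0.00672625754034727
```

View pics/hover.png

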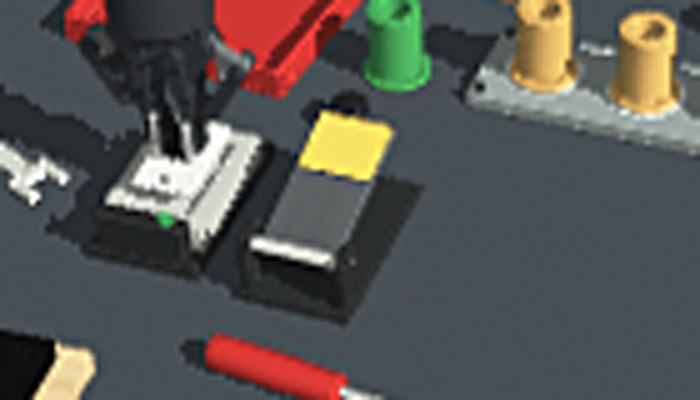

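The hover crop shows the plate over the cavity, stopped on the rim (about 6 mm high). I'll do a small spiral search.

Run:
```python
from plate import *
C=np.array([.670,-.2522]); yd=np.radians(93)
offs=sorted([(i*.002,j*.002) for i in range(-3,4) for j in range(-2,3)],key=lambda o:np.hypot(*o))[1:]
for o in offs:
    d=tryin(C+o,yd,.0345)
    if d<.004: print('IN?',o); break
    if robot.read_state()['t']>75: break
print(robot.read_state()['t'])
```

```text
at [ 0.668  -0.2522] above floor 0.0068 [-0.8  0.3  5.8]
at [ 0.67   -0.2542] above floor 0.0009 [-0. -0.  4.]
IN? (0.0, -0.002)
36.85
```

Run:
```python
from plate import *
effector.grip(.6); lift(.17)
robot.reach([.55,-.10,.2],X); effector.grip(0.)
for n in('top','scene'):
    c=shot(n,'in_'+n); P=cloud(c)
    b=P[(abs(P[...,0]-.67)<.03)&(abs(P[...,1]+.2525)<.03)&(P[...,2]>.0485)&(P[...,2]<.062)]; print(n,'block',b.mean(0),cv2.minAreaRect(b[:,:2].astype(np.float32)))
    d=P[(np.hypot(P[...,0]-.67,P[...,1]+.2525)<.021)&(P[...,2]<.045)]; print('plate top z',np.percentile(d[:,2],[5,50,95]))
    if n=='scene': cv2.imwrite('pics/in_crop.png',cv2.resize(c['image'][185:235,150:230,::-1],None,fx=8,fy=8,interpolation=cv2.INTER_CUBIC))
print(robot.read_state()['t'])
```

```text
top block [ 0.66718623 -0.25298905  0.05708502] ((0.6678374409675598, -0.2536759078502655), (0.018793869763612747, 0.018253806978464127), 2.968841791152954)
plate top z [0.02844882 0.0330528  0.03762781]
scene block [ 0.67004464 -0.25184165  0.0541082 ] ((0.6694149971008301, -0.2532309293746948), (0.016375580802559853, 0.01714804209768772), 1.3424477577209473)
plate top z [-0.7553578   0.02758297  0.04215362]
40.3167
```

View pics/in_crop.png

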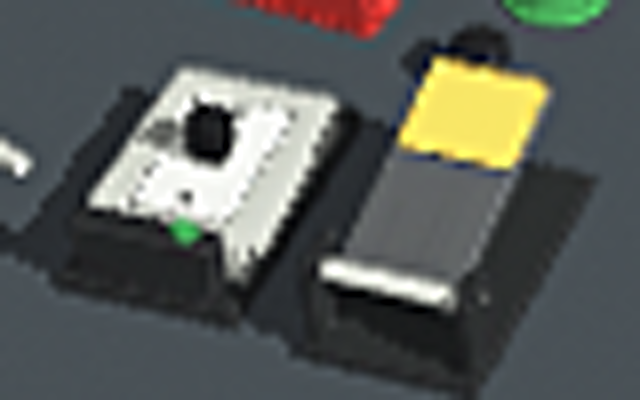

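The plate sits flush in the cavity, block up at crop (210,132). Its block top is near 56 mm, as it should be. Next I'll press the pedal.

Run:
```python
from plate import *
p=[.638,-.132]
robot.reach([*p,.13],X); robot.move_l([*p,.085],.1)
h=robot.move_l([*p,.034],.03,threshold=22); s=robot.read_state(); print(h,s['tcp_pos'],np.round(s['contact_force'],1))
robot.hold(.6); s=robot.read_state(); print(s['tcp_pos'][2],np.round(s['contact_force'],1))
P=cloud(shot('scene'))
lift(.2); effector.grip(.75); robot.reach([.40,.12,.22],X)
c=shot('top'); P=cloud(c); y=cv2.inRange(cv2.cvtColor(c['image'],cv2.COLOR_RGB2HSV),(20,100,120),(35,255,255)); y[(abs(P[...,0]-.638)>.05)|(abs(P[...,1]+.132)>.05)]=0
print('pad z',P[y>0].mean(0),'t',robot.read_state()['t'])
```

```text
True [ 0.6366343  -0.13217607  0.04273844] [-3.7  0.3 11.1]
0.04315378289735142 [-2.9  0.9 10.6]
pad z [ 0.63808839 -0.13161004  0.06845229] t 46.375
```

Run:
```python
from plate import *
p=[.638,-.132]
effector.grip(0.); robot.reach([*p,.13],X); robot.move_l([*p,.075],.1)
h=robot.move_l([*p,.050],.03); robot.hold(.2); s=robot.read_state(); print(s['tcp_pos'],np.round(s['contact_force'],1))
for zt in(.046,.043,.041,.0395,.038):
    robot.move_l([*p,zt],.02); robot.hold(.3); s=robot.read_state(); print(zt,s['tcp_pos'].round(4),np.round(s['contact_force'],1))
    if s['contact_force'][2]>20: break
robot.hold(.4); lift(.2); effector.grip(.75); robot.reach([.40,.12,.22],X)
print('t',robot.read_state()['t'])
```

```text
[ 0.63672145 -0.13233646  0.05087013] [-5.7 -0.2  8.7]
0.046 [ 0.6367 -0.1324  0.0471] [-7.1  0.5 10.5]
0.043 [ 0.6366 -0.1323  0.0443] [-6.5 -0.3  9.3]
0.041 [ 0.6366 -0.1323  0.0423] [-7.9 -0.4 11.2]
0.0395 [ 0.6367 -0.1324  0.042 ] [-9.1  0.4 15.4]
0.038 [ 0.6368 -0.1323  0.0418] [-9.9  0.7 21.6]
t 56.4167
```

The stop was reached at z ≈ 0.042 with the force rising, so the pedal is stamped. Now to sort: the pin 0 bushing goes to red, and pins 1 and 2 go to blue.

```bash
cat >> act.py <<'E'
def lay(xy,base=GO+.005,rv=X,o=.75):
    robot.reach([*xy,.17],rv); robot.move_l([*xy,base+.012],.12)
    h=robot.move_l([*xy,base-.001],.03,threshold=6); print('laid',h,round(z()-base,4)); letgo(o)
E
python3 - <<'E'
from act import *
robot.reach([.40,.30,.25],X); c=shot('top'); print(brass(c,.074,.083)[:,:2],brass(c,.09,.106)[:,:2])
for i,zt,dst in((2,.0425,(.396,.375)),(1,.0427,(.486,.375)),(0,.0624,(.424,-.338))):
    o=pick(PINS[i],zt)
    if not .4<o<.65: print('missed',i); break
    lay(dst)
E
```

```text
[[ 0.6237 -0.1334]
 [ 0.4395  0.0343]
 [ 0.4424 -0.0498]] [[0.4373 0.1195]]
grip 0.5070003842397642 0.5016569008657711 61.17437660694122 t 61.1083
laid True 0.0023
t 65.45
grip 0.49579358493654907 0.4969223641810931 61.248663514852524 t 69.2667
laid True 0.0025
t 73.3167
grip 0.4934215921011844 0.48901763464098635 61.79383001290262 t 76.6083
laid True 0.0022
t 81.05
```

Run:
```python
from plate import *
c=shot('top'); P=cloud(c)
b=P[(abs(P[...,0]-.67)<.03)&(abs(P[...,1]+.2525)<.03)&(P[...,2]>.0485)&(P[...,2]<.062)]; print('block',len(b),b.mean(0))
rv=down(np.radians(93)); xy=[.670,-.2537]
o=pick(xy,ZP+.0269,.6,rv)
if .1<o<.35: lay((.441,.285),ZP+.005,rv,.5)
else: print('missed')
robot.reach([.35,.0,.28],X)
for n in('top','scene'): 
    c=shot(n,'end_'+n); P=cloud(c); print(n,brass(c,.06,.075).round(3).tolist())
    b=P[(abs(P[...,0]-.441)<.04)&(abs(P[...,1]-.285)<.03)&(P[...,2]>.028)&(P[...,2]<.045)]; print('plate block',b.mean(0))
```

```text
block 39 [ 0.6675374  -0.25322917  0.05634262]
grip 0.19788731904114412 0.1951819897472025 60.91719388961792 t 85.0583
laid True 0.0019
t 90.1917
top [[0.637, -0.132, 0.037, 0.639, -0.132, 0.07], [0.486, 0.375, 0.022, 0.485, 0.374, 0.069], [0.425, -0.339, 0.023, 0.425, -0.339, 0.068], [0.397, 0.374, 0.023, 0.396, 0.373, 0.069], [0.323, -0.126, 0.02, 0.328, -0.124, 0.065]]
plate block [0.43946667 0.28715085 0.03397467]
scene [[0.324, -0.123, 0.021, 0.322, -0.122, 0.062], [0.425, -0.339, 0.025, 0.428, -0.336, 0.067], [0.445, 0.376, 0.068, 0.447, 0.375, 0.067], [0.638, -0.132, 0.034, 0.64, -0.132, 0.068]]
plate block [0.44129702 0.28508233 0.03259454]
```

View pics/end_top.png

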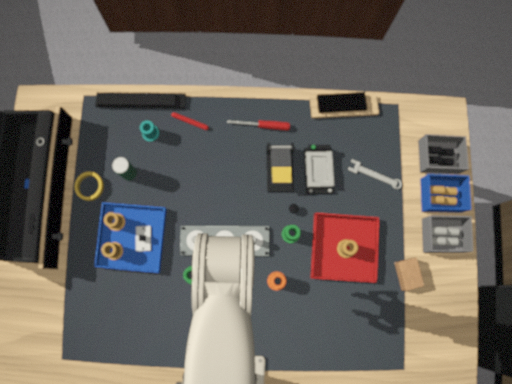

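View pics/end_scene.png

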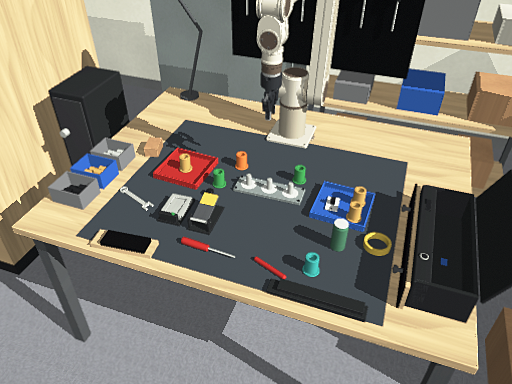

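Two bushings at (115,220) and (112,250) and the plate at (144,238) are in the blue tray. One bushing is in the red tray at (347,248). The pedal is up and the bystanders look unmoved.

```bash
python3 -c "
from rig import ticket; print(ticket.finish_job())"
```

```text
the job is handed in; nothing more can be done
None
```

The job is handed in (no verdict came back): two reamed bushings and the stamped nameplate are in the blue tray, the one unreamed bushing is in the red tray, and the pedal is up.

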